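# Free the hold-down bar and set the glass spacer plate on its pile

### The job

Swing the hold-down bar of the sloping tray stand fully open, then lift the glass spacer plate off the casting tray and lay it flat and squarely on top of the pile of spacer plates, without dropping it. The bar may or may not be locked and the slide lock is unmarked, so feel whether the bar gives; never force it - if it is held, move the slide lock to the other end. Leave the casting tray on its stand, the bar open and the other things on the bench where they are.

Things in the scene. Friction and masses are not known exactly. Their poses are not given: they have to be found in the camera images.
- stand: Fixed sloping tray stand, white base 170 (x) x 205 (y) mm; origin on the bench under the bed's middle. Its 84 mm wide metal bed slopes 30 degrees, rising along stand +x (away from the robot): the bed's normal leans 30 degrees from vertical to stand -x. A 22 mm lip at the low end stops the stack. Left (+y) of the bed: the bar's pivot, then the lock housing, a level white box 47 mm high.
- bar (a joint): Hold-down bar (16 wide, 8 thick, 4 mm over the plate) across the stack's upper end, rad: 0 closed, 1.4 stop, fully open. Opens as its handle swings up the slope, anticlockwise from above, about the bed's normal through bar_hinge. Friction about 1 N at the handle; stays where left. If locked it gives only 0.05 rad (6 mm at the handle), up to 0.1 rad if pushed hard.
- bar_hinge (a point): Point on the bar's pivot axis, at mid thickness of the bar; axes of the stand (not tilted). The pivot cap reaches 10 mm above it along the bed's normal.
- handle (a point): Middle of the bar's handle: black round post, 16 mm diameter, 46 mm long, standing on the bar's free end along the bed's normal (leaning 30 degrees to stand -x). The point is on its axis, 23 mm from either end, 124 mm from the pivot axis, 27 mm further than bar_hinge along the bed's normal. Its z is the bed's normal; x and y turn with the bar.
- lock_slide (a joint): Lock knob's position, m, along stand x: 0 = end nearest the robot (it starts within 2 mm of it), 0.04 = far end. Friction about 1.5 N, stays where left. Unmarked; the catch inside may be fitted either way round: one end of its travel holds the bar, the other frees it, and which is which cannot be seen and differs each time. Only trying the bar tells.
- slide_knob (a point): Centre of the lock knob: black block 18 (stand x) x 28 (stand y) x 26 mm high on the lock housing; its top is 13 mm above this point, the housing's top 14 mm below. Axes of the stand.
- plate_center (a point): Centre of the spacer plate on the stack: greenish glass, 110 (its x) x 62 (its y) x 8 mm (its z), about 130 g. At the start it lies on the sloping casting tray, so its z leans 30 degrees. It overhangs the tray by 4 mm on each long side.
- tray_center (a point): Centre of the grey casting tray under the spacer plate, 110 x 54 x 16 mm, loose on the sloping bed against the lip. It stays there.
- plate: The same spacer plate: origin at the centre of its underside, 4 mm below plate_center along its z.
- pile_top (a point): Centre of the top face of the pile: two loose glass plates like the one on the stack, flat on a fixed black block (96 x 46 x 12 mm), top 28 mm above the bench. x along the plates' 110 mm length, y along their 62 mm width.
- tip_box: Bystander: grey box of pipette tips, 85 x 122 x 51 high mm, origin at the centre of its underside.
- jar: Bystander: white screw-top jar, 96 dia x 130 high mm, origin at the centre of its underside.
- bottle: Bystander: glass bottle, 76 dia x 170 high mm, origin at the centre of its underside.
- comb: Bystander: flat plastic comb, 23 x 110 x 6 mm, origin at the centre of its underside.
- beaker: Bystander: clear open beaker, 80 dia x 100 high mm, origin at the centre of its underside.
- tube_rack: Bystander: tube rack, 70 x 130 x 54 high mm, origin at the centre of its underside.
- spare_tray: Bystander: empty open tray, 120 x 75 x 22 high mm, origin at the centre of its underside.
There are look-alikes about, which are no part of the job. Leave any orange or pink look-alike of the part that bears pile_top alone. What is shaped like the plate but green is not meant.

How it is judged:
By the outcome, as a careful person would: the job done as asked, in the order asked, and still so for the second after the job is handed in, with the robot touching nothing.
It also fails if it takes over 67 s, if anything falls off the work surface, if the arm or the gripper's body presses on something with over 40 N, if the wrist force passes 120 N, or if a joint passes its speed limit or range.

### The arm

A 6-joint arm with a two-finger parallel gripper is mounted at the origin on the work surface. World frame = base frame: x ahead of the robot, y to its left, z up, the work surface at z = 0. Lengths are in mm, angles in rad, forces in N, time in s.
With the tool pointing down it reaches from about 275 to 1000 mm from the base axis. Payload 8.4 kg.
Tool frame: the origin (TCP) lies on the centre line of the jaws, within the pads' length; the fingertips stand 17 mm ahead of it and the grasp point (between the pads) lies 2 mm behind it (r.tcp_to_tips is the z of the fingertips in the tool frame, in mm); z points along the fingers, y is the direction in which the jaws open and shut (so a half turn about z gives the same grasp; the last joint's range is limited). The gripper opens to 85 mm and grips with 20 to 120 N. Pads are 22 mm wide; open, the fingers measure 114 mm over their backs; the gripper's body (76 mm by 85 mm) begins 54 mm behind the grasp point. The pads swing forward as they close: fully open they stand 13 mm farther back than shut.
Start: joints at [-1.218, 0.353, 1.633, -0, 1.155, -0.002], TCP at [217.125, -586.076, 248.281] pointing down, gripper open.
Joint ranges: [-2.63, 2.63], [-0.92, 2.1], [0.06, 2.66], [-1.3, 4.44], [0, 2.69], [-3.02, 3.02]. Speed limits (rad/s): [2.22, 2.22, 2.79, 3.14, 3.14, 3.14].

### API

Orientations are given as [roll, pitch, yaw] about the fixed x, y, z axes, in that order (R = Rz(yaw) Ry(pitch) Rx(roll)).
In Python, from rig import r, cams, job gives the robot as it stands.
- The arm moves only by the tool drive_tool, never from a script. Its argument "deltas" is a list of rows, each a list of 4 numbers: the shift along the tool's x, y, z in cm, then the turn about the tool's z in rad. In form: [[x, y, z, roll], ...]. A call has 1 to 12 rows; each row shifts and turns the commanded pose from where the row before left it, along the tool's axes as they then stand; what a row does not reach is not made up. A row lasts 1/12 s, in which the tool goes at most 41.7 mm and 7.16 degrees, less where a joint would pass 70% of its speed; a pose out of reach is approached as far as the arm can. A call with a gripper value outside its range is refused whole. "jaw" is the closure, from 0 (fully open) to 1 (shut), set as the call begins (left out, the last holds). The fingers move at their own pace and stop on an object; "force" is the grip in N (left out, the last holds). Time passes only in rows, so rows that do not move let the fingers close. It gives the time, the measured TCP pose, the force and the opening at its end, in the units of the state.
- r.sense(): the state, without advancing time (a new reading comes with each control period).
- cams.grab_frame(name): name is "scene" or "top" or "wrist"; returns (picture, depth): 480x640x3 uint8, red, green, blue; 480x640 float32, mm along the optical axis (not along the pixel's ray), 0 where there is no reading.
- cams.camera_params(name): a dict with "fx", "fy", "cx", "cy" (pixels), "R" (3x3) and "t" (3): a world point X has camera coordinates R X + t. Camera axes: x right, y down, z forward; pixel columns grow to the right and rows downward; lengths in mm; the calibration is good to about 2 mm. A picture is of the moment at which its call begins: read the wrist's pose just before it. camera_params takes no time and is no camera call; for the wrist camera it gives the pose at the moment of the call.
- job.sign_off(): hands the job in, once; it reports no verdict.
The state is a dict: "clock": time; "qpos": joint angles; "qvel": joint speeds; "joint_efforts": joint torques, N m; "eef_pos": TCP position; "tcp_rot": TCP orientation; "contact_force": force on the tool from outside, world axes, zero at the start; "wrist_torque": the same for the moment, N m; "opening": opening from 0.0 (shut) to 1.0 (fully open).
Only numpy, scipy, OpenCV 4.12 (cv2) and the standard library are available. Lean on these libraries where they do the work, as an engineer would, in place of code of your own. Each camera call takes 0.05 s, during which the arm holds its last target. There are 200 camera calls.

## Working session

There is one attempt and no reset: what is moved stays moved. The work goes in short steps, Python scripts to look and compute and a tool call to move; the robot and the scene stay as the last step left them, time stands still between calls to the robot, and variables do not carry over. Pictures are saved under pics/ and viewed, about 8 in all and at most 12, crops included, and the job is handed in when it is done.

Besides the shell and the picture viewer there is one more tool, called as name([rows], argument=value, ...), one row to a line, values as JSON. drive_tool: Moves the arm, as the interface text tells. Its arguments: {"type":"object","properties":{"deltas":{"type":"array"},"jaw":{"type":"number"},"force":{"type":"number"}},"required":["deltas"]}

```bash
ls; mkdir -p pics; python3 - <<'E'
from rig import r,cams,job
import cv2,numpy as np
print(r.sense(), r.tcp_to_tips)
for n in ("scene","top"):
    im,d=cams.grab_frame(n); cv2.imwrite(f"pics/{n}0.png",im[:,:,::-1]); np.save(f"pics/{n}0.npy",d)
    p=cams.camera_params(n); print(n,p); np.savez(f"pics/{n}_p.npz",**p)
E
```

```text
pics
{'clock': 0.0, 'qpos': array([-1.21841398e+00,  3.53640648e-01,  1.63413317e+00,  1.60175186e-05,
        1.15522748e+00, -2.41609154e-03]), 'qvel': array([ 1.27541602e-03, -9.69768533e-05, -4.93927284e-04, -1.67286238e-03,
       -7.40329996e-04,  1.30415156e-03]), 'joint_efforts': array([-1.56896469e-03, -6.05253053e+01, -3.42063081e+01, -1.67564081e-04,
        9.37186182e-03, -5.35036463e-06]), 'eef_pos': array([ 216.96193244, -585.64237186,  247.56677465]), 'tcp_rot': array([-3.14018405e+00, -1.80484488e-05,  3.54791951e-01]), 'contact_force': array([0.44049901, 0.11142509, 0.73862742]), 'wrist_torque': array([-0.01746721, -0.01410509,  0.02960639]), 'opening': 0.9999326358805091} 17.0
scene {'fx': 470.47555926158213, 'fy': 470.47555926158213, 'cx': 326.01815880151247, 'cy': 237.4344347628577, 'R': array([[ 0.74901846,  0.66210426, -0.02427552],
       [ 0.35329881, -0.43013541, -0.83076078],
       [-0.56049201,  0.61367865, -0.55610001]]), 't': array([-396.97944454,  -80.82520893, 1534.73897143])}
top {'fx': 605.5078961546822, 'fy': 605.5078961546822, 'cx': 322.8776841829819, 'cy': 237.75409683933967, 'R': array([[ 0.00939656, -0.99992119,  0.00832607],
       [-0.98987029, -0.01048106, -0.14158728],
       [ 0.14166339, -0.00691129, -0.98989076]]), 't': array([  -5.11077734,  524.95942347, 1353.74344398])}
```

View pics/top0.png

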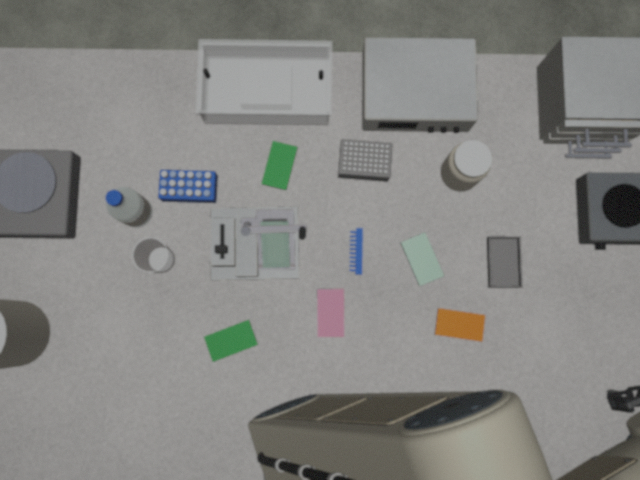

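View pics/scene0.png

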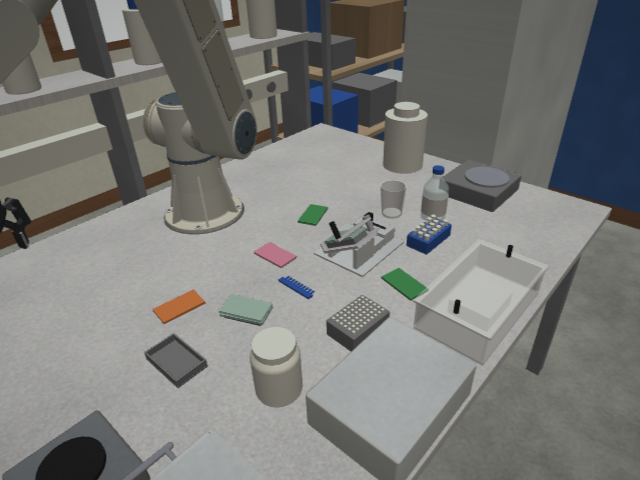

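The top view shows the stand around (255,243), with its pivot at about (246,228), handle at (302,232) and knob at (222,248). The pale-green pile is at (422,259), with an orange look-alike at (460,325) and a pink one at (331,312). Next I'll measure these.

```bash
cat > h.py <<'E'
import numpy as np,cv2
from scipy.spatial.transform import Rotation as Ro
def pts(d,p):
    v,u=np.mgrid[:d.shape[0],:d.shape[1]]
    c=np.stack([(u-p['cx'])/p['fx']*d,(v-p['cy'])/p['fy']*d,d],-1)
    return (c-p['t'])@p['R']
def on_z(u,v,z,p):  # ray hits world height z
    ray=np.array([(u-p['cx'])/p['fx'],(v-p['cy'])/p['fy'],1])@p['R']; o=-p['R'].T@p['t']
    return o+ray*(z-o[2])/ray[2]
def proj(X,p):
    c=p['R']@np.asarray(X)+p['t']; return c[0]/c[2]*p['fx']+p['cx'],c[1]/c[2]*p['fy']+p['cy']
E
python3 - <<'E'
from h import *
p=dict(np.load('pics/top_p.npz')); d=np.load('pics/top0.npy'); im=cv2.imread('pics/top0.png'); P=pts(d,p)
np.set_printoptions(precision=1,suppress=True)
for n,(u,v) in dict(pivot=(246,228),handle=(303,232),knob=(222,248),plate=(275,252),house=(225,262),base1=(213,276),base2=(296,276),pile=(422,259),bench=(380,220),bottle=(128,207),beaker=(155,255),rack=(188,186),tip=(365,160),comb=(357,250)).items(): print(n,P[v,u])
hsv=cv2.cvtColor(im,cv2.COLOR_BGR2HSV)
print(hsv[259,422],hsv[252,275])
m=np.zeros((480,640),np.uint8); s=np.s_[225:292,392:452]
m[s]=((hsv[s][...,1]>25)&(hsv[s][...,0]>50)&(hsv[s][...,0]<95)).astype(np.uint8)
c=max(cv2.findContours(m,0,1)[0],key=cv2.contourArea); q=cv2.boxPoints(cv2.minAreaRect(c))
Q=np.array([on_z(u,v,28,p) for u,v in q]); print(Q,Q.mean(0),[np.linalg.norm(Q[i]-Q[i-1]) for i in range(4)])
a=cv2.resize(im[195:295,195:315],None,fx=6,fy=6,interpolation=cv2.INTER_CUBIC)[:, :]
cv2.imwrite('pics/crop1.png',a[:600,:720])
E
```

```text
pivot [534.1 168.2 111.5]
handle [522.6  43.3 137.5]
knob [494.  224.5  76.5]
plate [487.2 107.1  68.2]
house [465.9 221.6  45.5]
base1 [436.4 253.4  12.6]
base2 [438.1  61.3  15.5]
pile [ 478.7 -227.9   33.2]
bench [ 573.6 -134.8    3.9]
bottle [574.5 421.5 128.1]
beaker [484.5 391.1   7.4]
rack [640.3 311.7  49.3]
tip [704.8 -95.3  55.9]
comb [501.2 -80.3   6.7]
[ 71  30 168] [ 71  31 139]
[[ 516.2 -181.3   28. ]
 [ 540.2 -235.3   28. ]
 [ 442.3 -276.1   28. ]
 [ 418.7 -222.5   28. ]] [ 479.3 -228.8   28. ] [np.float64(105.78807586848772), np.float64(59.14411245182509), np.float64(106.0836428322678), np.float64(58.566915121773235)]
```

View pics/crop1.png

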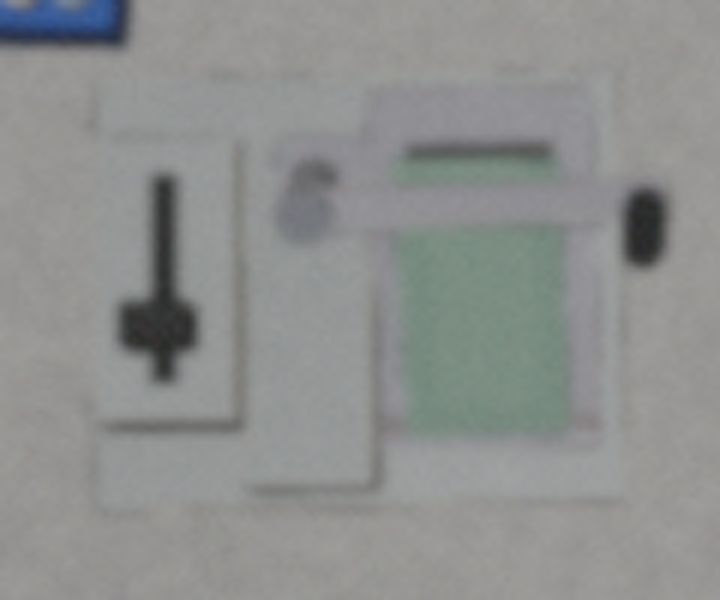

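The crop shows the bar closed across the plate, with the pivot at crop (305,215) and the handle at (645,225). The knob is at (157,325), at the near end of its slot. I'll go closer with the wrist camera, passing the pile on the way.

drive_tool([
  [0, 0, -2.5, 0.089],
  [0, 0, -2.5, 0.089],
  [0, 0, -2.5, 0.089],
  [0, 0, -2.5, 0.088],
])

```text
clock: 0.43
eef_pos: [217.0, -585.7, 348.9]
tcp_rot: [-3.14, 0.0, -0.005]
contact_force: [-0.9, -0.8, -0.1]
opening: 1.003
```

drive_tool([
  [1.9, -3.3, 0, 0],
  [1.9, -3.3, 0, 0],
  [1.9, -3.3, 0, 0],
  [1.9, -3.3, 0, 0],
  [1.9, -3.3, 0, 0],
  [1.9, -3.3, 0, 0],
  [1.9, -3.3, 0, 0],
  [1.9, -3.3, 0, 0],
  [1.9, -3.3, 0, 0],
  [1.9, -3.3, 0, 0],
  [1.9, -3.3, 0, 0],
  [0, 0, 0, 0],
])

```text
clock: 1.43
eef_pos: [428.5, -218.2, 348.1]
tcp_rot: [-3.139, -0.001, 0.004]
contact_force: [0.1, -0.2, 0.5]
opening: 1.002
```

```bash
python3 - <<'E'
from rig import r,cams,job
from h import *
p=cams.camera_params("wrist"); im,d=cams.grab_frame("wrist"); cv2.imwrite("pics/w1.png",im[:,:,::-1]); np.save("pics/w1.npy",d); np.savez("pics/w1_p.npz",**p)
s=r.sense();print(s['eef_pos'],s['tcp_rot']); print(p['R'],-p['R'].T@p['t'],p['fx'])
E
```

```text
[ 427.36024605 -220.35723277  348.07979071] [-3.14084588e+00  6.36310238e-05  4.50551292e-03]
[[ 2.54373386e-03 -9.99995621e-01 -1.51227243e-03]
 [-9.49270993e-01 -2.89023330e-03  3.14445908e-01]
 [-3.14448901e-01  6.35689650e-04 -9.49274188e-01]] [ 509.10920233 -217.70705996  474.97370349] 425.41444955733374
```

View pics/w1.png

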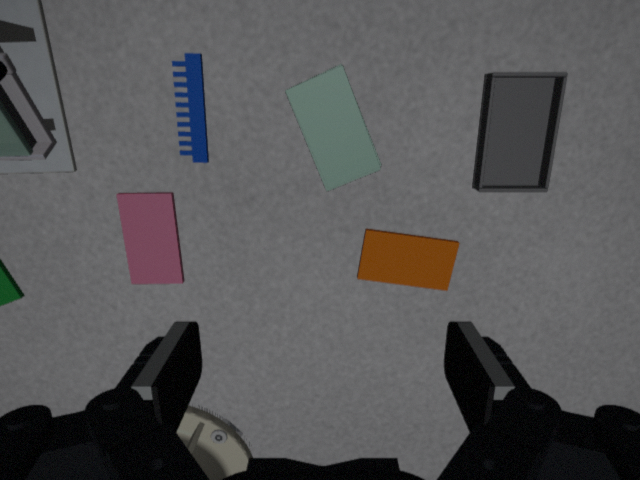

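The wrist view shows the pile with corners at about (343,66), (381,167), (328,190) and (286,90). Now over the stand.

drive_tool([
  [1.2, -3.1, 0, 0],
  [1.2, -3.1, 0, 0],
  [1.2, -3.1, 0, 0],
  [1.2, -3.1, 0, 0],
  [1.2, -3.1, 0, 0],
  [1.2, -3.1, 0, 0],
  [1.2, -3.1, 0, 0],
  [1.2, -3.1, 0, 0],
  [1.2, -3.1, 0, 0],
  [1.2, -3.1, 0, 0],
  [1.2, -3.1, 0, 0],
  [0, 0, 0, 0],
])

```text
clock: 2.48
eef_pos: [559.9, 121.3, 347.7]
tcp_rot: [-3.14, -0.0, 0.002]
contact_force: [-1.5, 0.2, -0.1]
opening: 0.998
```

```bash
python3 - <<'E'
from rig import r,cams,job
from h import *
np.set_printoptions(precision=1,suppress=True)
p=dict(np.load("pics/w1_p.npz")); im=cv2.imread("pics/w1.png")
hsv=cv2.cvtColor(im,cv2.COLOR_BGR2HSV)
m=((hsv[...,1]>35)&(hsv[...,0]>55)&(hsv[...,0]<95)&(hsv[...,2]>80)).astype(np.uint8); m[:, :250]=0; m[220:]=0;m[:,420:]=0
c=max(cv2.findContours(m,0,1)[0],key=cv2.contourArea); W=np.array([on_z(*q[0],28,p)[:2] for q in c],np.float32)
print("pile",cv2.minAreaRect(W), pts(np.load("pics/w1.npy"),p)[125,335])
p=cams.camera_params("wrist"); im,d=cams.grab_frame("wrist"); cv2.imwrite("pics/w2.png",im[:,:,::-1]); np.save("pics/w2.npy",d); np.savez("pics/w2_p.npz",**p)
s=r.sense();print(s['eef_pos'],s['tcp_rot'])
E
```

```text
pile ((479.1416320800781, -228.82232666015625), (110.32987213134766, 62.717159271240234), 23.195175170898438) [ 484.3 -229.7   28.4]
[559.  119.2 347.6] [3.1 0.  0. ]
```

View pics/w2.png

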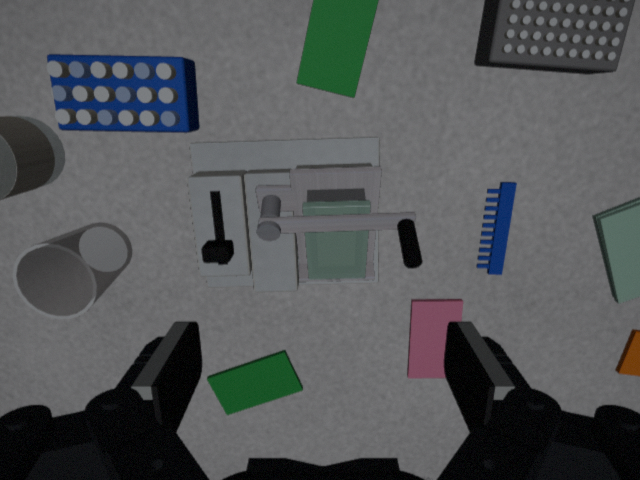

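The wrist view shows the cap at (269,230), bar end and handle base at (405,220), handle top at (411,260), knob at (217,250), and the plate from (304,202)/(369,200) to (307,279)/(366,278).

```bash
python3 - <<'E'
from h import *
np.set_printoptions(precision=1,suppress=True)
p=dict(np.load("pics/w2_p.npz")); d=np.load("pics/w2.npy"); P=pts(d,p); im=cv2.imread("pics/w2.png"); hsv=cv2.cvtColor(im,cv2.COLOR_BGR2HSV)
md=lambda u,v,k=2: np.median(P[v-k:v+k+1,u-k:u+k+1].reshape(-1,3),0)
for n,q in dict(cap=(269,231),bar=(340,222),barend=(395,220),htop=(411,261),hmid=(408,243),knob=(215,247),housing=(235,265),box=(275,265),box2=(275,185),bedL=(299,250),bedR=(374,250),lip=(335,281),tbase=(300,145),base_r=(376,150),bL=(196,150)).items(): print(n,md(*q))
m=((hsv[...,1]>35)&(hsv[...,0]>55)&(hsv[...,0]<95)&(hsv[...,2]>60)).astype(np.uint8)
m[:195]=0;m[285:]=0;m[:,:300]=0;m[:,:376]*=1;m[:,376:]=0
low=m.copy(); low[:235]=0; A=P[low>0]; 
# plane fit
c=A.mean(0); n=np.linalg.svd(A-c)[2][2]; n*=np.sign(n[2]); print("plate plane n",n,"tilt",np.degrees(np.arccos(n[2])),"yaw",np.degrees(np.arctan2(-n[1],-n[0])),len(A))
e=np.array([n[2],0,-n[0]]);e/=np.linalg.norm(e);f=np.cross(n,e)
o=-p['R'].T@p['t']
V,U=np.nonzero(m); ray=np.stack([(U-p['cx'])/p['fx'],(V-p['cy'])/p['fy'],np.ones(len(U))],-1)@p['R']
t=((c-o)@n)/(ray@n); X=o+ray*t[:,None]
uv=np.stack([(X-c)@e,(X-c)@f],-1).astype(np.float32)
rc=cv2.minAreaRect(uv); print(rc,"centre(top face)",c+rc[0][0]*e+rc[0][1]*f)
# black handle, knob pixels
b=(hsv[...,2]<45).astype(np.uint8)
for nm,(x0,x1,y0,y1) in dict(handle=(392,430,210,275),knob=(195,240,185,270)).items():
    vv,uu=np.nonzero(b[y0:y1,x0:x1]); print(nm,uu.min()+x0,uu.max()+x0,vv.min()+y0,vv.max()+y0)
# base yaw
z=P[...,2]; mk=((hsv[...,2]>125)&(hsv[...,1]<30)).astype(np.uint8)
np.save('pics/m.npy',mk)
B=np.array([on_z(*q,12,p) for q in [(191,142),(379,137)]]);print(B)
E
```

```text
cap [528.2 170.  109.8]
bar [535.8 106.3 106.3]
barend [537.6  57.1 106.3]
htop [513.3  48.5 145.4]
hmid [524.9  49.5 133.3]
knob [500.5 229.4  74.1]
housing [471.1 216.2  48.1]
box [466.9 174.4  38.2]
box2 [561.8 168.8  74. ]
bedL [481.9 147.8  34.6]
bedR [476.4  62.2   9.6]
lip [434.8 107.2  10.4]
tbase [593.8 146.2   9. ]
base_r [588.6  64.6   9.6]
bL [588.4 258.2   9.4]
plate plane n [-0.8 -0.   0.6] tilt 52.91837712943264 yaw 1.8400104658858312 2536
((22.224136352539062, 3.4171409606933594), (233.476806640625, 66.98661804199219), 3.412019729614258) centre(top face) [501.3 111.5  83.6]
handle 398 421 219 267
knob 202 233 192 263
[[597.1 262.   12. ]
 [602.4  62.2  12. ]]
```

```bash
python3 - <<'E'
from h import *
np.set_printoptions(precision=1,suppress=True)
p=dict(np.load("pics/w2_p.npz")); d=np.load("pics/w2.npy"); P=pts(d,p); im=cv2.imread("pics/w2.png"); hsv=cv2.cvtColor(im,cv2.COLOR_BGR2HSV)
for q in [(320,245),(337,245),(355,245),(320,258),(337,258),(355,258),(337,270),(337,207)]: print(q,P[q[1],q[0]],hsv[q[1],q[0]])
A=P[240:272,315:362].reshape(-1,3); yaw=np.radians(1.6)
n=np.array([-.5*np.cos(yaw),-.5*np.sin(yaw),.866]); k=np.median(A@n); c=A.mean(0)
cc=A-c; nn=np.linalg.svd(cc[::5])[2][2]; print("free n",nn, "resid sd",np.std(A@n))
e=np.array([.866*np.cos(yaw),.866*np.sin(yaw),.5]); f=np.cross(n,e); o=-p['R'].T@p['t']
def onp(u,v):
    ray=np.array([(u-p['cx'])/p['fx'],(v-p['cy'])/p['fy'],1])@p['R']; return o+ray*((k-o@n)/(ray@n))
m=((hsv[...,1]>35)&(hsv[...,0]>55)&(hsv[...,0]<95)&(hsv[...,2]>60)).astype(np.uint8)
for v in (205,210,240,250,260,270,275): x=np.nonzero(m[v,295:380])[0]+295; print(v,x.min(),x.max(),onp(x.min(),v),onp(x.max(),v),np.linalg.norm(onp(x.min(),v)-onp(x.max(),v)))
for u in (320,337,355): y=np.nonzero(m[190:290,u])[0]+190; a,b=onp(u,y.min()),onp(u,y.max());print(u,y.min(),y.max(),a,b,np.linalg.norm(a-b))
E
```

```text
(320, 245) [502.8 124.5  74.3] [75 41 99]
(337, 245) [502.4 107.6  73.3] [79 45 97]
(355, 245) [502.2  89.6  72.6] [79 44 93]
(320, 258) [484.8 124.6  63.4] [77 41 99]
(337, 258) [484.9 107.1  63.6] [76 45 97]
(355, 258) [484.5  88.4  62.6] [79 44 93]
(337, 270) [466.9 106.5  52.4] [78 46 94]
(337, 207) [547.9 108.9  99.6] [ 80  36 107]
free n [-0.5 -0.   0.9] resid sd 12.419000436639246
205 303 368 [550.1 139.5 101.4] [549.9  81.  100.3] 58.58243159689117
210 303 369 [544.7 139.8  98.3] [544.5  79.6  97.1] 60.215578461727986
240 306 367 [509.1 138.2  77.7] [508.8  78.2  76.5] 60.075912741426585
250 307 366 [496.  137.7  70.1] [495.6  78.   68.9] 59.68618039974735
260 308 365 [482.1 137.1  62.1] [481.7  77.8  60.9] 59.27469427857668
270 309 364 [467.4 136.4  53.6] [466.9  77.6  52.4] 58.83957995316475
275 309 364 [459.7 136.7  49.2] [459.2  77.   47.9] 59.697937942501156
320 202 278 [553.3 124.2 103. ] [454.9 124.8  46.2] 113.55404314861205
337 202 277 [553.2 109.  102.7] [456.4 106.2  46.7] 111.90563045510923
355 201 277 [554.2  93.  103. ] [456.2  86.6  46.3] 113.42239533623312
```

Geometry is consistent: the handle top measures (513,48,145) against a model value of (513,46,145). The plate centre is about (506,108,71) with yaw about 1.7°. Close the fingers and bring them in below the handle on the robot side.

drive_tool([
  [-1.94, 1.48, 2.9, 0],
  [-1.94, 1.48, 2.9, 0],
  [-1.94, 1.48, 2.9, 0],
  [-1.94, 1.48, 2.9, 0],
  [-1.94, 1.48, 3.0, 0],
  [0, 0, 3.3, 0],
  [0, 0, 3.3, 0],
  [0, 0, 0, 0],
  [0, 0, 0, 0],
], jaw=1, force=30)

```text
clock: 3.28
eef_pos: [460.0, 42.7, 135.6]
tcp_rot: [3.141, 0.004, -0.001]
contact_force: [-0.2, -0.4, 1.2]
opening: 0.003
```

drive_tool([
  [1.0, 0, 0, 0],
  [1.0, 0, 0, 0],
  [0.8, 0, 0, 0],
  [0, 0, 0, 0],
])

```text
clock: 3.62
eef_pos: [492.7, 44.0, 137.9]
tcp_rot: [-3.141, -0.004, -0.0]
contact_force: [-0.9, -0.3, -0.1]
opening: -0.005
```

```bash
python3 - <<'E'
from rig import r,cams,job
from h import *
p=cams.camera_params("wrist"); im,d=cams.grab_frame("wrist"); cv2.imwrite("pics/w3.png",im[:,:,::-1]); print(r.sense())
E
```

```text
{'clock': 3.6667, 'qpos': array([ 8.63020860e-02,  2.94006809e-01,  2.01105740e+00, -3.80375383e-05,
        8.33979202e-01,  1.65726181e+00]), 'qvel': array([ 0.00263601, -0.00723803,  0.03884292,  0.00066638,  0.0007066 ,
        0.00351631]), 'joint_efforts': array([-1.44013935e-01, -4.80729532e+01, -2.72676605e+01, -1.56452152e-02,
       -9.91834165e-02, -1.99534558e-02]), 'eef_pos': array([491.2275921 ,  43.99592504, 137.395641  ]), 'tcp_rot': array([-3.14140064e+00, -2.54216048e-03, -1.38120741e-04]), 'contact_force': array([0.88923197, 0.17844027, 0.29717803]), 'wrist_torque': array([0.00736271, 0.03909156, 0.02903781]), 'opening': -0.003265012513287366}
```

View pics/w3.png

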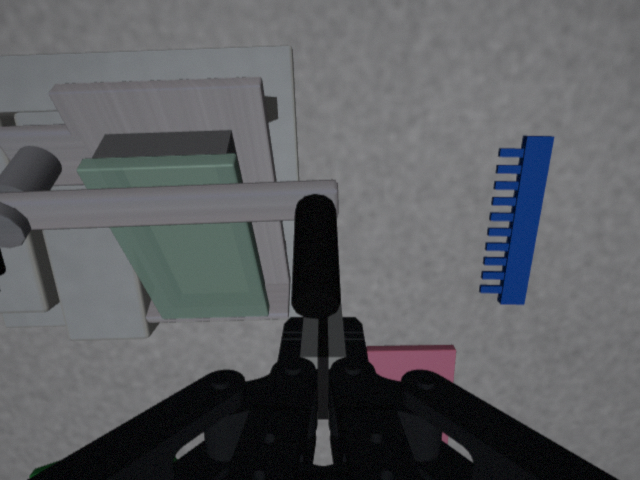

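The handle is straight ahead of the shut fingers: the post's near end is at (317,305) and the fingertips at (322,330). Now push gently and feel.

drive_tool([
  [0.2, 0, 0, 0],
  [0.2, 0, 0, 0],
  [0, 0, 0, 0],
])

```text
clock: 3.92
eef_pos: [493.4, 43.9, 136.4]
tcp_rot: [3.142, -0.0, -0.0]
contact_force: [-0.5, -0.1, 0.4]
opening: -0.001
```

drive_tool([
  [0.2, 0, 0, 0],
  [0.1, 0, 0, 0],
  [0, 0, 0, 0],
])

```text
clock: 4.17
eef_pos: [495.9, 43.9, 136.2]
tcp_rot: [-3.142, 0.001, -0.0]
contact_force: [-3.2, -0.4, 2.3]
opening: -0.0
```

drive_tool([
  [0.2, 0, 0, 0],
  [0.1, 0, 0, 0],
  [0, 0, 0, 0],
])

```text
clock: 4.42
eef_pos: [498.8, 43.9, 136.2]
tcp_rot: [-3.142, 0.001, -0.0]
contact_force: [-4.5, 0.8, 3.0]
opening: 0.0
```

drive_tool([
  [0.2, 0, 0, 0],
  [0.1, 0, 0, 0],
  [0, 0, 0, 0],
])

```text
clock: 4.67
eef_pos: [499.8, 43.8, 135.9]
tcp_rot: [3.141, 0.006, -0.0]
contact_force: [-12.3, 0.6, 10.8]
opening: 0.0
```

The handle yielded about 5 mm in x (about 6 mm along the slope), then the force jumped to 12 N. That matches the locked case, so I'll back off and move the slide lock.

drive_tool([
  [-1.5, 0, 0, 0],
  [-1.5, 0, 0, 0],
  [0, 0, -3.5, 0],
  [0, 0, -3.5, 0],
  [-0.2, -3.66, 0, 0],
  [-0.2, -3.66, 0, 0],
  [-0.2, -3.66, 0, 0],
  [-0.2, -3.66, 0, 0],
  [-0.2, -3.66, 0, 0],
  [0, 0, 0, 0],
])

```text
clock: 5.5
eef_pos: [463.1, 232.5, 206.8]
tcp_rot: [-3.138, -0.003, 0.003]
contact_force: [-0.0, 0.2, 0.6]
opening: -0.001
```

```bash
python3 - <<'E'
from h import *
from rig import r
np.set_printoptions(precision=1,suppress=True)
p=dict(np.load("pics/w2_p.npz")); d=np.load("pics/w2.npy"); P=pts(d,p)
A=P[225:275,190:245].reshape(-1,3); A=A[(A[:,2]>71)&(A[:,2]<79)]; print(len(A),A.min(0),A.max(0),np.median(A,0), np.percentile(A,[5,95],0))
s=r.sense();print(s['eef_pos'],s['contact_force'])
E
```

```text
463 [484.  215.9  71.1] [501.6 244.3  77.8] [493.4 229.2  74.9] [[485.2 217.   72.7]
 [500.6 241.7  76.3]]
[463.1 232.5 206.8] [-0.   0.2  0.6]
```

drive_tool([
  [0, 0, 3.4, 0],
  [0, 0, 3.4, 0],
  [0, 0, 3.4, 0],
  [0, 0, 3.2, 0],
  [0, 0, 0, 0],
  [0, 0, 0, 0],
  [0, 0, 0, 0],
])

```text
clock: 6.08
eef_pos: [463.4, 227.2, 73.6]
tcp_rot: [-3.141, -0.002, -0.0]
contact_force: [0.3, -1.8, 0.2]
opening: 0.005
```

drive_tool([
  [0.6, 0, 0, 0],
  [0.5, 0, 0, 0],
  [0.4, 0, 0, 0],
  [0.4, 0, 0, 0],
  [0.4, 0, 0, 0],
  [0.4, 0, 0, 0],
  [0, 0, 0, 0],
])

```text
clock: 6.67
eef_pos: [490.3, 226.9, 72.5]
tcp_rot: [-3.141, -0.001, -0.0]
contact_force: [-0.1, 0.0, 1.0]
opening: 0.001
```

drive_tool([
  [0.4, 0, 0, 0],
  [0.4, 0, 0, 0],
  [0.4, 0, 0, 0],
  [0.4, 0, 0, 0],
  [0.2, 0, 0, 0],
  [0, 0, 0, 0],
])

```text
clock: 7.17
eef_pos: [507.9, 226.9, 72.2]
tcp_rot: [-3.142, -0.0, -0.0]
contact_force: [-1.0, -0.0, -0.7]
opening: 0.001
```

drive_tool([
  [0.2, 0, 0, 0],
  [0.2, 0, 0, 0],
  [0, 0, 0, 0],
])

```text
clock: 7.42
eef_pos: [511.6, 226.8, 72.3]
tcp_rot: [3.142, -0.0, -0.0]
contact_force: [-0.5, 0.7, -0.6]
opening: 0.003
```

drive_tool([
  [0.15, 0, 0, 0],
  [0.1, 0, 0, 0],
  [0, 0, 0, 0],
])

```text
clock: 7.67
eef_pos: [512.5, 226.8, 72.2]
tcp_rot: [3.141, 0.003, -0.0]
contact_force: [-7.0, 1.2, 4.2]
opening: 0.003
```

The knob has reached its stop, with the force rising at x=512.5. Return to the handle.

drive_tool([
  [-1.5, 0, 0, 0],
  [0, 0, -3.4, 0],
  [0, 0, -3.4, 0],
  [0, 0, -3.4, 0],
  [0, 0, -3.2, 0],
  [-0.6, 3.65, 0, 0],
  [-0.6, 3.65, 0, 0],
  [-0.6, 3.65, 0, 0],
  [-0.6, 3.65, 0, 0],
  [-0.6, 3.5, 0, 0],
  [0, 0, 0, 0],
  [0, 0, 0, 0],
])

```text
clock: 8.67
eef_pos: [468.8, 44.2, 206.6]
tcp_rot: [3.141, -0.001, -0.004]
contact_force: [0.1, 0.9, -0.1]
opening: 0.004
```

drive_tool([
  [0, 0, 3.4, 0],
  [0, 0, 3.3, 0],
  [0.5, 0, 0, 0],
  [0.6, 0, 0, 0],
  [0.6, 0, 0, 0],
  [0.6, 0, 0, 0],
  [0, 0, 0, 0],
  [0, 0, 0, 0],
])

```text
clock: 9.33
eef_pos: [493.0, 46.1, 140.4]
tcp_rot: [-3.141, -0.002, -0.0]
contact_force: [0.1, 0.1, -0.5]
opening: 0.002
```

```bash
python3 - <<'E'
from h import *
np.set_printoptions(precision=2,suppress=True)
y0=np.radians(1.6); e=np.array([.866*np.cos(y0),.866*np.sin(y0),.5]); n=np.array([-.5*np.cos(y0),-.5*np.sin(y0),.866]); f=np.cross(n,e)
H=np.array([534.5,169.5,101.5])
def pose(t):
    c=H+27*n+124*(np.sin(t)*e-np.cos(t)*f); T=np.cos(t)*e+np.sin(t)*f; a=np.arctan2(T[1],T[0]); u=np.array([np.cos(a),np.sin(a),0])
    d=19+10.4*np.cos(a); return np.r_[c-d*u+[0,0,11],a]
N=24; th=np.linspace(0,1.42,N+1); L=pose(0); L[3]=0; print(L)
for t in th[0:]:
    q=pose(t); w=q-L; c,s=np.cos(L[3]),np.sin(L[3]); print(round(t,2),q,"row",[round(float(v),2) for v in ((c*w[0]+s*w[1])/10,(s*w[0]-c*w[1])/10,-w[2]/10)]+[round(float(-w[3]),3)]); L=q
E
```

```text
[495.08  44.36 135.88   0.  ]
0.0 [495.08  44.36 135.88   0.03] row [0.0, 0.0, -0.0, -0.028]
0.06 [501.59  42.75 139.55   0.1 ] row [0.65, 0.18, -0.37, -0.068]
0.12 [508.25  41.61 143.2    0.16] row [0.65, 0.18, -0.37, -0.068]
0.18 [515.03  40.95 146.83   0.23] row [0.66, 0.18, -0.36, -0.068]
0.24 [521.89  40.8  150.42   0.3 ] row [0.66, 0.17, -0.36, -0.067]
0.3 [528.81  41.15 153.96   0.37] row [0.67, 0.17, -0.35, -0.067]
0.36 [535.74  42.03 157.43   0.43] row [0.68, 0.17, -0.35, -0.066]
0.41 [542.65  43.43 160.83   0.5 ] row [0.69, 0.16, -0.34, -0.065]
0.47 [549.49  45.36 164.15   0.56] row [0.69, 0.16, -0.33, -0.064]
0.53 [556.24  47.8  167.36   0.63] row [0.7, 0.15, -0.32, -0.063]
0.59 [562.86  50.76 170.46   0.69] row [0.71, 0.15, -0.31, -0.062]
0.65 [569.3   54.2  173.44   0.75] row [0.72, 0.14, -0.3, -0.061]
0.71 [575.54  58.13 176.3    0.81] row [0.72, 0.14, -0.29, -0.06]
0.77 [581.55  62.52 179.01   0.87] row [0.73, 0.13, -0.27, -0.059]
0.83 [587.29  67.34 181.56   0.93] row [0.74, 0.13, -0.26, -0.058]
0.89 [592.74  72.57 183.96   0.98] row [0.75, 0.12, -0.24, -0.057]
0.95 [597.88  78.19 186.19   1.04] row [0.75, 0.12, -0.22, -0.056]
1.01 [602.68  84.17 188.25   1.1 ] row [0.76, 0.11, -0.21, -0.056]
1.06 [607.12  90.47 190.12   1.15] row [0.76, 0.11, -0.19, -0.055]
1.12 [611.2   97.08 191.8    1.21] row [0.77, 0.1, -0.17, -0.054]
1.18 [614.89 103.95 193.29   1.26] row [0.77, 0.1, -0.15, -0.053]
1.24 [618.18 111.06 194.57   1.31] row [0.78, 0.1, -0.13, -0.053]
1.3 [621.07 118.37 195.65   1.36] row [0.78, 0.09, -0.11, -0.052]
1.36 [623.54 125.87 196.52   1.42] row [0.78, 0.09, -0.09, -0.052]
1.42 [625.59 133.51 197.18   1.47] row [0.79, 0.08, -0.07, -0.052]
```

drive_tool([
  [0.2, 0.1, 0.3, -0.028],
  [0.35, 0.08, -0.18, -0.034],
  [0.35, 0.08, -0.18, -0.034],
  [0.35, 0.08, -0.18, -0.034],
  [0.35, 0.08, -0.18, -0.034],
  [0, 0, 0, 0],
])

```text
clock: 9.83
eef_pos: [508.3, 42.9, 144.3]
tcp_rot: [-3.141, -0.001, 0.165]
contact_force: [-1.4, 0.9, 1.1]
opening: 0.002
```

drive_tool([
  [0.33, 0.09, -0.18, -0.034],
  [0.33, 0.09, -0.18, -0.034],
  [0.33, 0.09, -0.18, -0.034],
  [0.33, 0.09, -0.18, -0.034],
  [0, 0, 0, 0],
])

```text
clock: 10.25
eef_pos: [521.7, 42.2, 151.2]
tcp_rot: [-3.142, -0.0, 0.3]
contact_force: [-1.1, 0.6, 0.7]
opening: -0.001
```

The bar now moves freely at about 1 N. I'll swing on at θ ≈ 0.24.

drive_tool([
  [0.67, 0.17, -0.35, -0.067],
  [0.68, 0.17, -0.35, -0.066],
  [0.69, 0.16, -0.34, -0.065],
  [0.69, 0.16, -0.33, -0.064],
  [0.7, 0.15, -0.32, -0.063],
  [0.71, 0.15, -0.31, -0.062],
  [0.72, 0.14, -0.3, -0.061],
  [0.72, 0.14, -0.29, -0.06],
  [0, 0, 0, 0],
])

```text
clock: 11.0
eef_pos: [576.2, 59.8, 177.2]
tcp_rot: [3.14, -0.001, 0.809]
contact_force: [0.0, -0.6, 1.2]
opening: -0.002
```

drive_tool([
  [0.73, 0.13, -0.27, -0.059],
  [0.74, 0.13, -0.26, -0.058],
  [0.75, 0.12, -0.24, -0.057],
  [0.75, 0.12, -0.22, -0.056],
  [0.76, 0.11, -0.21, -0.056],
  [0.76, 0.11, -0.19, -0.055],
  [0.77, 0.1, -0.17, -0.054],
  [0.77, 0.1, -0.15, -0.053],
  [0, 0, 0, 0],
])

```text
clock: 11.75
eef_pos: [615.0, 105.7, 193.9]
tcp_rot: [3.141, -0.001, 1.255]
contact_force: [-0.2, 0.6, 0.5]
opening: 0.0
```

drive_tool([
  [0.5, 0.06, -0.08, -0.035],
  [0.5, 0.06, -0.07, -0.035],
  [0.4, 0.05, -0.06, -0.03],
  [0, 0, 0, 0],
])

```text
clock: 12.08
eef_pos: [620.2, 118.2, 195.8]
tcp_rot: [3.141, -0.0, 1.355]
contact_force: [0.4, -0.5, 0.1]
opening: -0.001
```

drive_tool([
  [0.4, 0.04, -0.05, -0.026],
  [0.4, 0.04, -0.05, -0.026],
  [0, 0, 0, 0],
])

```text
clock: 12.33
eef_pos: [622.8, 126.2, 196.9]
tcp_rot: [3.141, -0.0, 1.409]
contact_force: [0.5, -0.9, 0.1]
opening: 0.001
```

drive_tool([
  [0.25, 0.02, -0.03, -0.015],
  [0.25, 0.02, -0.03, -0.015],
  [0, 0, 0, 0],
])

```text
clock: 12.58
eef_pos: [624.0, 131.0, 197.5]
tcp_rot: [3.141, -0.0, 1.439]
contact_force: [-0.1, -1.4, -0.6]
opening: 0.001
```

```bash
python3 - <<'E'
from rig import r,cams,job
from h import *
im,d=cams.grab_frame("wrist"); cv2.imwrite("pics/w4.png",im[:,:,::-1]); print(r.sense()['contact_force'])
E
```

```text
[0.11956462 0.45629435 0.40946888]
```

View pics/w4.png

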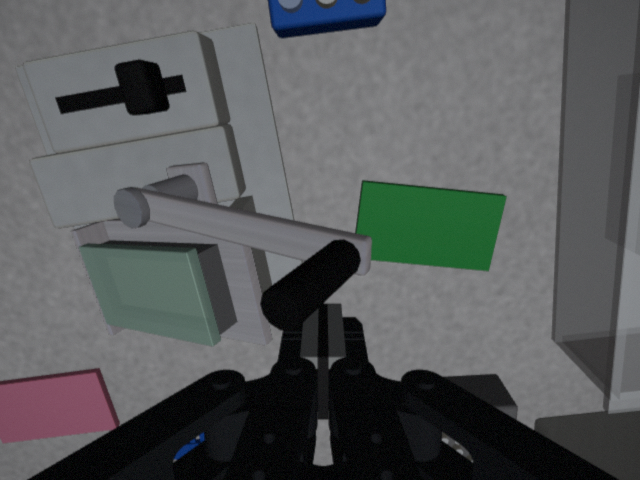

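The bar is nearly fully open, with the fingers against the handle at (310,310). I'll push on until it reaches the stop.

drive_tool([
  [0.25, 0.02, -0.02, -0.015],
  [0.25, 0.02, -0.02, -0.015],
  [0, 0, 0, 0],
])

```text
clock: 12.88
eef_pos: [624.6, 134.0, 197.6]
tcp_rot: [-3.141, 0.003, 1.47]
contact_force: [-0.9, -9.0, 1.9]
opening: -0.003
```

drive_tool([
  [0.2, 0, -0.01, 0],
  [0.2, 0, -0.01, 0],
  [0, 0, 0, 0],
])

```text
clock: 13.13
eef_pos: [624.7, 134.7, 197.6]
tcp_rot: [-3.14, 0.009, 1.47]
contact_force: [-0.6, -23.7, 3.4]
opening: -0.001
```

drive_tool([
  [0.15, 0, -0.01, 0],
  [0.15, 0, -0.01, 0],
  [0, 0, 0, 0],
])

```text
clock: 13.38
eef_pos: [624.7, 135.2, 197.7]
tcp_rot: [-3.14, 0.013, 1.47]
contact_force: [-1.4, -34.6, 4.6]
opening: 0.003
```

The bar is firmly on its stop: the force rises with no further travel. Back off, rise, turn back and move above the plate.

drive_tool([
  [-1.0, 0, 0, 0],
  [-1.5, 0, 0, 0],
  [0, 0, -4, 0],
  [0, 0, -4, 0],
  [0, 0, 0, 0.12],
  [0, 0, 0, 0.12],
  [0, 0, 0, 0.12],
  [0, 0, 0, 0.12],
  [0, 0, 0, 0.12],
  [0, 0, 0, 0.12],
  [0, 0, 0, 0.12],
  [0, 0, 0, 0.12],
], jaw=0)

```text
clock: 14.38
eef_pos: [622.7, 117.6, 278.0]
tcp_rot: [-3.141, 0.0, 0.503]
contact_force: [-0.6, -0.6, -0.6]
opening: 1.003
```

drive_tool([
  [0, 0, 0, 0.12],
  [0, 0, 0, 0.12],
  [0, 0, 0, 0.12],
  [0, 0, 0, 0.12],
  [0, 0, 0, 0],
  [0, 0, 0, 0],
  [0, 0, 0, 0],
])

```text
clock: 14.97
eef_pos: [622.9, 117.6, 278.1]
tcp_rot: [-3.141, 0.0, 0.032]
contact_force: [-0.3, -0.0, 0.2]
opening: 1.0
```

```bash
python3 - <<'E'
from rig import r,cams,job
from h import *
np.set_printoptions(precision=1,suppress=True)
p=dict(np.load("pics/w2_p.npz")); P=pts(np.load("pics/w2.npy"),p)
for v in range(170,290,10): print(v,P[v,280],P[v,288])
s=r.sense();print(s['eef_pos'],s['tcp_rot'])
p=cams.camera_params("wrist"); im,d=cams.grab_frame("wrist"); cv2.imwrite("pics/w5.png",im[:,:,::-1]); np.save("pics/w5.npy",d); np.savez("pics/w5_p.npz",**p)
hsv=cv2.cvtColor(im,cv2.COLOR_RGB2HSV); m=((hsv[...,1]>30)&(hsv[...,0]>60)&(hsv[...,0]<95)&(hsv[...,2]>60)).astype(np.uint8)
for c in cv2.findContours(m,0,1)[0]:
    if cv2.contourArea(c)>800: print(cv2.contourArea(c),cv2.boundingRect(c))
E
```

```text
170 [568.9 167.3  21.1] [569.2 158.6  23.5]
180 [561.1 166.   37.4] [561.4 157.6  39. ]
190 [559.1 162.2  78.5] [559.  154.6  78. ]
200 [548.1 163.1  72.7] [548.1 155.3  72.8]
210 [536.7 164.   66.9] [536.6 156.1  66.5]
220 [537.4 160.2 105.9] [537.5 153.  106.4]
230 [528.6 160.3 107.8] [526.9 153.6 102.1]
240 [495.9 168.   37.8] [495.9 159.4  37.9]
250 [484.5 168.4  38. ] [484.  159.7  36.8]
260 [473.2 168.6  39.1] [473.3 159.8  39.3]
270 [461.4 169.   39.1] [460.9 160.3  37.8]
280 [449.  169.4  38.3] [448.5 160.6  37. ]
[622.9 117.6 278.1] [-3.1  0.   0. ]
2035.5 (193, 432, 88, 48)
4628.5 (292, 297, 77, 68)
1127.0 (616, 296, 24, 99)
9039.5 (290, 25, 100, 145)
```

View pics/w5.png

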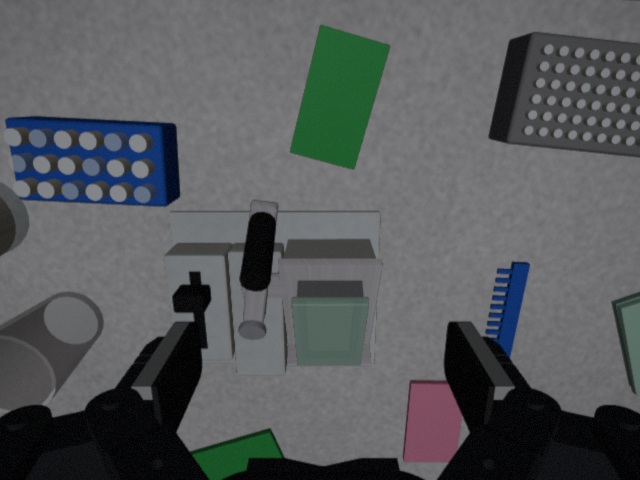

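The bar is open, with the handle at (258,245) well clear of the plate. Refine the plate pose from this view.

```bash
python3 - <<'E'
from h import *
np.set_printoptions(precision=1,suppress=True)
p=dict(np.load("pics/w5_p.npz")); P=pts(np.load("pics/w5.npy"),p); im=cv2.imread("pics/w5.png"); hsv=cv2.cvtColor(im,cv2.COLOR_BGR2HSV)
A=P[312:360,302:360].reshape(-1,3); yaw=np.radians(1.7)
n=np.array([-.5*np.cos(yaw),-.5*np.sin(yaw),.866]); k=np.median(A@n)
e=np.array([.866*np.cos(yaw),.866*np.sin(yaw),.5]); f=np.cross(n,e); o=-p['R'].T@p['t']
m=((hsv[...,1]>30)&(hsv[...,0]>60)&(hsv[...,0]<95)&(hsv[...,2]>60)); m[:295]=0;m[368:]=0;m[:,:288]=0;m[:,380:]=0
V,U=np.nonzero(m); ray=np.stack([(U-p['cx'])/p['fx'],(V-p['cy'])/p['fy'],np.ones(len(U))],-1)@p['R']
X=o+ray*((k-o@n)/(ray@n))[:,None]; uv=np.stack([X@e,X@f],-1).astype(np.float32); (a,b),sz,an=cv2.minAreaRect(uv)
print(sz,an,"top centre",a*e+b*f+k*n,"centre",a*e+b*f+(k-4)*n,"std",np.std(A@n))
E
```

```text
(116.61151885986328, 61.154876708984375) 0.06939718127250671 top centre [507.2 108.6  76.1] centre [509.2 108.7  72.6] std 8.653472737988125
```

drive_tool([
  [-2.92, 0.13, 2.0, 0],
  [-2.92, 0.13, 2.0, 0],
  [-2.92, 0.13, 2.0, 0],
  [-2.9, 0.14, 2.0, 0],
  [0, 0, 2.9, 0],
  [0, 0, 2.9, 0],
  [0, 0, 2.9, 0],
  [0, 0, 0, 0],
  [0, 0, 0, 0],
  [0, 0, 0, 0],
])

```text
clock: 15.85
eef_pos: [507.5, 109.2, 112.4]
tcp_rot: [-3.141, -0.001, 0.029]
contact_force: [0.6, 0.3, -0.3]
opening: 1.003
```

drive_tool([
  [0, 0, 1.2, 0],
  [0, 0, 1.2, 0],
  [0, 0, 1.0, 0],
  [0, 0, 0.2, 0],
  [0, 0, 0, 0],
  [0, 0, 0, 0],
  [0, 0, 0, 0],
  [0, 0, 0, 0],
])

```text
clock: 16.52
eef_pos: [507.1, 109.1, 75.9]
tcp_rot: [-3.141, -0.001, 0.028]
contact_force: [-0.3, -0.6, 0.4]
opening: 1.0
```

drive_tool([
  [0, 0, 0.1, 0],
  [0, 0, 0, 0],
  [0, 0, 0, 0],
  [0, 0, 0, 0],
  [0, 0, 0, 0],
  [0, 0, 0, 0],
  [0, 0, 0, 0],
  [0, 0, 0, 0],
], jaw=1, force=25)

```text
clock: 17.18
eef_pos: [506.6, 109.0, 74.5]
tcp_rot: [-3.142, -0.0, 0.028]
contact_force: [-1.3, 0.1, 5.7]
opening: 0.717
```

drive_tool([
  [0, 0, -0.3, 0],
  [0, 0, -0.6, 0],
  [0, 0, -1.0, 0],
  [0, 0, -1.5, 0],
  [0, 0, -2, 0],
  [0, 0, -3, 0],
  [0, 0, -3, 0],
  [0, 0, -3, 0],
  [0, 0, 0, 0],
  [0, 0, 0, 0],
])

```text
clock: 18.02
eef_pos: [507.7, 109.3, 220.6]
tcp_rot: [-3.141, -0.004, 0.028]
contact_force: [0.2, 0.2, -3.0]
opening: 0.711
```

```bash
python3 - <<'E'
from rig import r,cams,job
from h import *
s=r.sense();print(s['eef_pos'],s['tcp_rot'],s['contact_force'],s['opening'])
p=cams.camera_params("wrist"); im,d=cams.grab_frame("wrist"); cv2.imwrite("pics/w6.png",im[:,:,::-1]); np.save("pics/w6.npy",d); np.savez("pics/w6_p.npz",**p)
E
```

```text
[507.65703429 109.25750832 220.55913761] [-3.14081224 -0.00442174  0.02779405] [ 0.24172188  0.15508478 -2.99671264] 0.7114763313873346
```

View pics/w6.png

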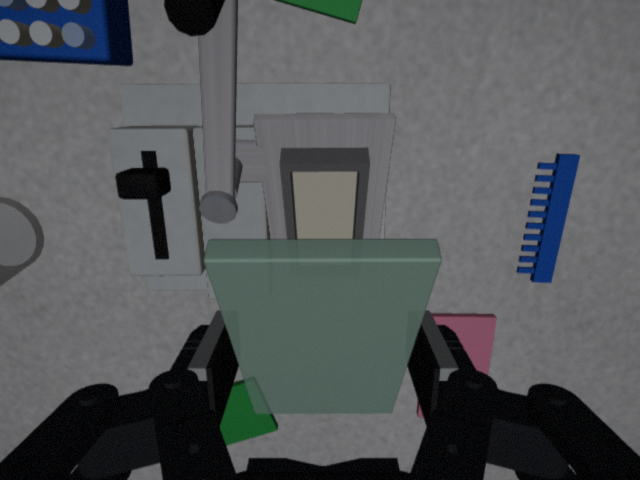

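The plate is held between the pads, spanning (208,240)–(438,412), and the tray stays on the stand. Measure the plate's tilt and offset in the hand.

```bash
cat > fit.py <<'E'
from h import *
def fit(tag,tcp,box):
    p=dict(np.load(f"pics/{tag}_p.npz")); P=pts(np.load(f"pics/{tag}.npy"),p); u0,u1,v0,v1=box
    A=P[v0:v1,u0:u1].reshape(-1,3); A=A[A[:,2]>tcp[2]-60]
    for _ in range(4):
        c=A.mean(0); n=np.linalg.svd(A-c,full_matrices=False)[2][2]; n*=np.sign(n[2]); r=(A-c)@n; A=A[abs(r)<max(1.5,2*np.median(abs(r)))]
    o=-p['R'].T@p['t']
    def on(u,v):
        ray=np.array([(u-p['cx'])/p['fx'],(v-p['cy'])/p['fy'],1])@p['R']; return o+ray*((c-o)@n)/(ray@n)
    return c,n,on,A
E
python3 - <<'E'
from fit import *
np.set_printoptions(precision=2,suppress=True)
tcp=np.array([507.66,109.26,220.56])
c,n,on,A=fit("w6",tcp,(250,395,275,400))
print(len(A),c,n,"tilt",np.degrees(np.arctan2(-n[0],n[2])))
for q in [(208,262),(438,262),(256,412),(394,412)]: print(q,on(*q)-tcp)
E
```

```text
17380 [512.04 110.01 224.15] [-0.5  -0.02  0.86] tilt 30.29590160156773
(208, 262) [40.09 30.97 24.99]
(438, 262) [ 41.59 -28.15  24.82]
(256, 412) [-52.    28.69 -28.85]
(394, 412) [-50.6  -32.7  -29.12]
```

```bash
python3 - <<'E'
from h import *
np.set_printoptions(precision=1,suppress=True)
for tag,tcp,jaw in (("w5",[622.9,117.6,278.1],'open'),("w6",[507.66,109.26,220.56],'62')):
    p=dict(np.load(f"pics/{tag}_p.npz")); P=pts(np.load(f"pics/{tag}.npy"),p)-np.array(tcp)
    c,s=np.cos(.03),np.sin(.03); X=np.stack([c*P[...,0]+s*P[...,1], s*P[...,0]-c*P[...,1], -P[...,2]],-1)
    for sg in (1,-1):
        y=X[...,1]*sg
        M=(abs(X[...,0])<16)&(y>25)&(y<62)&(X[...,2]>-60)&(X[...,2]<40)
        if jaw=='62': M&=y>32.5
        Q=X[M]; print(jaw,sg,len(Q),"tool z pct",np.percentile(Q[:,2],[50,90,95,99,100]),"y",np.percentile(abs(Q[:,1]),[1,50,99]))
E
```

```text
open 1 12617 tool z pct [-43.6 -11.3  -6.   -0.3   3.3] y [37.6 47.3 61.8]
open -1 11863 tool z pct [-42.1 -10.6  -5.6  -0.1   3.6] y [38.  47.5 61.9]
62 1 12917 tool z pct [-43.7 -23.5 -11.1   0.1   7.1] y [32.8 50.  61.6]
62 -1 13086 tool z pct [-43.5 -21.2 -10.6  -0.    6.9] y [32.7 50.4 61.6]
```

Tips are about 8 mm below the TCP, so once the plate is flat they will sit roughly level with its underside. Carry the plate to the pile.

drive_tool([
  [-0.1, 1.0, 0, 0],
  [-0.2, 2.0, 0, 0],
  [-0.35, 3.1, 0, 0],
  [-0.35, 3.2, 0, 0],
  [-0.35, 3.2, 0, 0],
  [-0.36, 3.2, 0, 0],
  [-0.35, 3.2, 0, 0],
  [-0.35, 3.2, 0, 0],
  [-0.35, 3.2, 0, 0],
  [-0.35, 3.2, 0, 0],
  [-0.35, 3.2, 0, 0],
  [-0.25, 2.0, 0, 0],
])

```text
clock: 19.07
eef_pos: [477.1, -231.7, 216.6]
tcp_rot: [-3.141, 0.003, 0.027]
contact_force: [0.5, 0.8, -0.7]
opening: 0.719
```

drive_tool([
  [0, 0, 1.0, -0.063],
  [0, 0, 2, -0.063],
  [0, 0, 2, -0.063],
  [0, 0, 2, -0.063],
  [0, 0, 2, -0.063],
  [0, 0, 2, -0.062],
  [0, 0, 1.5, 0],
  [0, 0, 0, 0],
  [0, 0, 0, 0],
])

```text
clock: 19.82
eef_pos: [477.2, -228.6, 91.7]
tcp_rot: [-3.139, 0.003, 0.404]
contact_force: [0.6, 0.5, -1.1]
opening: 0.716
```

```bash
python3 - <<'E'
from rig import r,cams,job
from fit import *
np.set_printoptions(precision=2,suppress=True)
s=r.sense();print(s['eef_pos'],s['tcp_rot'],s['contact_force'],s['opening'])
p=cams.camera_params("wrist"); im,d=cams.grab_frame("wrist"); cv2.imwrite("pics/w7.png",im[:,:,::-1]); np.save("pics/w7.npy",d); np.savez("pics/w7_p.npz",**p)
c,n,on,A=fit("w7",s['eef_pos'],(250,395,275,400)); y=s['tcp_rot'][2]
print(n,"tilt",np.degrees(np.arccos(n[2])))
w=np.array([479.1,-228.8])-s['eef_pos'][:2]; print("pile centre in tool",np.cos(y)*w[0]+np.sin(y)*w[1],np.sin(y)*w[0]-np.cos(y)*w[1])
E
```

```text
[ 477.2  -228.62   91.67] [-3.14  0.    0.4 ] [ 0.61  0.47 -1.14] 0.716231138816797
[-0.46 -0.2   0.87] tilt 29.905379424297102
pile centre in tool 1.6770780535400378 0.918189694155195
```

drive_tool([
  [0.27, 0.09, 0.8, 0],
  [0, 0, 0.8, 0],
  [0, 0, 0.5, 0],
  [0, 0, 0.3, 0],
  [0, 0, 0, 0],
  [0, 0, 0, 0],
])

```text
clock: 20.37
eef_pos: [481.6, -228.5, 69.1]
tcp_rot: [-3.141, 0.0, 0.405]
contact_force: [-0.6, -0.4, -1.8]
opening: 0.716
```

drive_tool([
  [0, 0, 0.2, 0],
  [0, 0, 0.2, 0],
  [0, 0, 0, 0],
  [0, 0, 0, 0],
])

```text
clock: 20.7
eef_pos: [482.1, -228.7, 65.5]
tcp_rot: [3.141, -0.001, 0.405]
contact_force: [0.9, 1.3, 1.6]
opening: 0.717
```

drive_tool([
  [0.12, 0, 0.22, 0],
  [0.12, 0, 0.22, 0],
  [0.12, 0, 0.22, 0],
  [0.12, 0, 0.23, 0],
  [0, 0, 0, 0],
], force=20)

```text
clock: 21.12
eef_pos: [487.1, -226.8, 56.5]
tcp_rot: [3.141, -0.001, 0.405]
contact_force: [2.9, 2.5, 5.9]
opening: 0.72
```

```bash
cat > m.py <<'E'
import sys
from rig import r,cams,job
from fit import *
np.set_printoptions(precision=2,suppress=True)
t=sys.argv[1]; s=r.sense();print(s['eef_pos'],s['tcp_rot'][2],s['contact_force'],s['opening'])
p=cams.camera_params("wrist"); im,d=cams.grab_frame("wrist"); cv2.imwrite(f"pics/{t}.png",im[:,:,::-1]); np.save(f"pics/{t}.npy",d); np.savez(f"pics/{t}_p.npz",**p)
c,n,on,A=fit(t,s['eef_pos'],(260,385,300,400)); y=s['tcp_rot'][2]; T=np.array([[np.cos(y),np.sin(y),0],[np.sin(y),-np.cos(y),0],[0,0,1]])
print("n in tool",T@n,"tilt",np.degrees(np.arctan2(-(T@n)[0],n[2])),"top z at tcp",c[2]-s['eef_pos'][2]-((s['eef_pos']-c)[:2]@n[:2])/n[2])
E
python3 m.py w8
```

```text
[ 487.08 -226.8    56.48] 0.40489367374871477 [2.86 2.48 5.93] 0.7197064831282324
n in tool [-0.35  0.    0.94] tilt 20.347895704785138 top z at tcp 1.4676745175847297
```

It is pivoting as planned, now at 20° tilt. Continue.

drive_tool([
  [0.1, 0, 0.24, 0],
  [0.09, 0, 0.24, 0],
  [0.08, 0, 0.24, 0],
  [0.06, 0, 0.24, 0],
  [0, 0, 0, 0],
])

```text
clock: 21.58
eef_pos: [489.9, -225.6, 46.8]
tcp_rot: [3.141, -0.001, 0.405]
contact_force: [4.2, 0.0, 4.9]
opening: 0.717
```

drive_tool([
  [0.03, 0, 0.24, 0],
  [0.03, 0, 0.24, 0],
  [0.02, 0, 0.12, 0],
  [0, 0, 0, 0],
])

```text
clock: 21.92
eef_pos: [490.0, -225.3, 40.5]
tcp_rot: [3.141, 0.0, 0.405]
contact_force: [2.4, 0.9, 3.5]
opening: 0.715
```

```bash
python3 m.py w9
```

```text
[ 489.96 -225.25   40.54] 0.4050270478570326 [2.36 0.92 3.5 ] 0.7150710538442799
n in tool [-0.09 -0.    1.  ] tilt 5.405518611466067 top z at tcp 2.045461940348038
```

drive_tool([
  [0.02, 0, 0.2, 0],
  [0.02, 0, 0.2, 0],
  [0, 0, 0, 0],
  [0, 0, 0, 0],
])

```text
clock: 22.3
eef_pos: [490.1, -224.9, 38.5]
tcp_rot: [-3.141, 0.0, 0.405]
contact_force: [-4.6, 4.1, 31.5]
opening: 0.718
```

```bash
python3 m.py w10
```

```text
[ 490.09 -224.88   38.47] 0.4047794676510361 [-4.55  4.07 31.53] 0.7177439378201868
n in tool [-0.04 -0.    1.  ] tilt 2.272530504145644 top z at tcp 2.1807848419736677
```

View pics/w10.png

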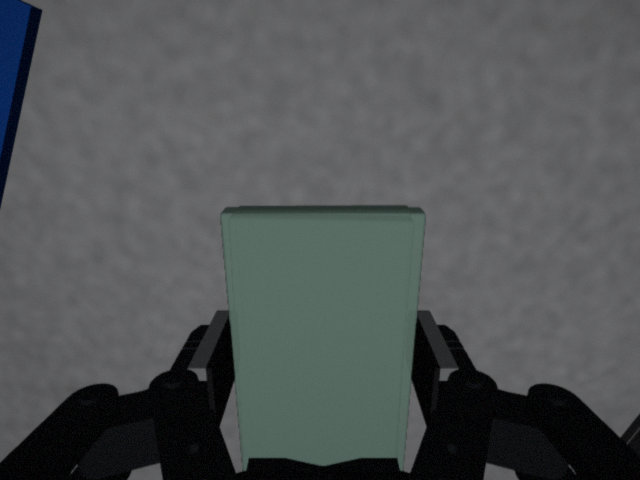

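At z=38.5 the fingertips touch the pile's edges: there is 31 N on the tool, so the tips reach 10 mm below the TCP, 4 mm below the plate. The picture shows the plate nearly flat (2°), from (222,208) to (425,208). I'll unload, release it on the pile here where the far end only settles about 4 mm, then regrip shallower to place it exactly.

drive_tool([
  [0, 0, -0.18, 0],
  [0, 0, 0, 0],
  [0, 0, 0, 0],
])

```text
clock: 22.6
eef_pos: [489.9, -224.9, 39.0]
tcp_rot: [-3.141, 0.0, 0.405]
contact_force: [-0.9, 1.2, 12.8]
opening: 0.715
```

```bash
python3 m.py w11
```

```text
[ 489.86 -224.89   39.01] 0.4045090489716521 [-0.92  1.2  12.85] 0.715121831689779
n in tool [-0.05 -0.    1.  ] tilt 2.861312091388902 top z at tcp 2.1741398753675725
```

drive_tool([
  [0, 0, -0.05, 0],
  [0, 0, 0, 0],
])

```text
clock: 22.82
eef_pos: [489.8, -224.9, 39.2]
tcp_rot: [-3.141, 0.0, 0.404]
contact_force: [1.0, 1.0, 7.2]
opening: 0.717
```

drive_tool([
  [0, 0, 0, 0],
  [0, 0, 0, 0],
  [0, 0, 0, 0],
  [0, 0, 0, 0],
], jaw=0.2)

```text
clock: 23.15
eef_pos: [489.5, -224.8, 38.5]
tcp_rot: [-3.141, 0.001, 0.405]
contact_force: [0.2, -0.5, -0.3]
opening: 0.8
```

```bash
python3 m.py w12
```

```text
[ 489.54 -224.77   38.55] 0.40477699453001414 [ 0.24 -0.51 -0.35] 0.799872190661359
n in tool [-0. -0.  1.] tilt 0.1886740826429716 top z at tcp -1.3182314993692845
```

The plate lies flat on the pile. Rise and look from above to measure the offset between plate and pile.

drive_tool([
  [0, 0, -1.5, 0],
  [0, 0, -3, 0],
  [0, 0, -3, 0],
  [-2, 0, -3.5, 0],
  [-2, 0, -3.5, 0],
  [-2, 0, -3.5, 0],
  [0, 0, 0, 0],
  [0, 0, 0, 0],
  [0, 0, 0, 0],
], jaw=0)

```text
clock: 23.95
eef_pos: [434.9, -248.5, 218.7]
tcp_rot: [-3.142, -0.0, 0.404]
contact_force: [0.3, 0.6, 0.3]
opening: 0.998
```

```bash
python3 - <<'E'
from rig import r,cams,job
from h import *
np.set_printoptions(precision=1,suppress=True)
p=cams.camera_params("wrist"); im,d=cams.grab_frame("wrist"); im=im[:,:,::-1].copy(); np.save("pics/w13.npy",d); np.savez("pics/w13_p.npz",**p); cv2.imwrite("pics/w13.png",im)
cv2.imwrite("pics/w13c.png",cv2.resize(im[0:280,180:460],None,fx=2.1,fy=2.1,interpolation=cv2.INTER_CUBIC))
s=r.sense();print(s['eef_pos'],s['tcp_rot'][2])
P=pts(d,p); A=P[:300]; m=(A[...,2]>18)&(A[...,2]<60)&(np.hypot(A[...,0]-485,A[...,1]+227)<90); print(np.percentile(A[m][:,2],[5,50,95]))
v,u=np.nonzero(m); print(u.min(),u.max(),v.min(),v.max())
E
```

```text
[ 434.7 -248.2  218. ] 0.4047380875084965
[35.8 37.2 38.4]
276 368 56 219
```

View pics/w13c.png

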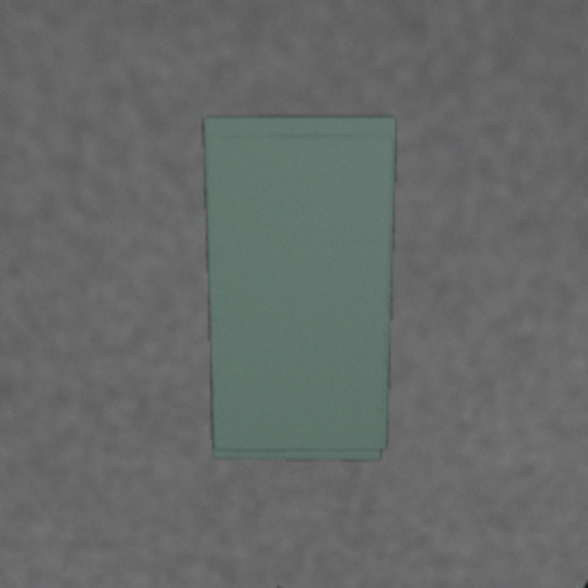

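The crop shows the new plate flat with edges at crop x≈213–387 at its lower end. The pile's end shows as a ledge below it (rows 450–459), and its right corner is at 380. Compute the shift.

```bash
python3 - <<'E'
from h import *
np.set_printoptions(precision=1,suppress=True)
p=dict(np.load("pics/w13_p.npz")); y=.4047; T=np.array([[np.cos(y),np.sin(y)],[np.sin(y),-np.cos(y)]])
f=lambda a,b,z:T@on_z(180+(a+.5)/2.1-.5,(b+.5)/2.1-.5,z,p)[:2]
Q={n:f(*q) for n,q in dict(plBL=(213,450,36),plBR=(387,450,36),plTL=(205,119,36),plTR=(396,119,36),piBL=(213,459,28),piBR=(381,459,28)).items()}
for n,q in Q.items(): print(n,q)
pl=sum(Q[k] for k in ('plBL','plBR','plTL','plTR'))/4; pi=(Q['piBL']+Q['piBR'])/2+[55,0]
print("plate",pl,"pile now",pi,"orig pile",T@[479.1,-228.8],"old-tcp",T@[489.54,-224.77],"tcp now",T@[434.7,-248.2])
im=cv2.imread("pics/w13.png").astype(int)
for v in (205,209,212,214,216,218,220): print(v,[tuple(im[v,u]) for u in ()], im[v,275:290,1], im[v,356:370,1])
print(im[205:225,300,1],im[48:72,300,1])
E
```

```text
plBL [300.7 368.1]
plBR [300.6 430.4]
plTL [409.8 369.1]
plTR [409.7 430.1]
piBL [295.1 367.2]
piBR [295.  429.1]
plate [355.2 399.4] pile now [350.1 398.1] orig pile [350.3 399. ] old-tcp [361.5 399.4] tcp now [301.9 399.3]
205 [] [105 107 111 113 107  91  90 107 115 113 114 115 115 114 113] [113 115 114 114 113 111 113 106  94 102 106 105 103 106]
209 [] [107 108 110 108 109  95  91 106 111 114 114 113 115 113 114] [116 113 113 112 114 112 111 103  83 102 107 106 105 104]
212 [] [106 106 109 108 108 106  84 104 113 113 114 113 113 114 112] [115 114 113 114 114 109 112 104  91 103 104 105 105 106]
214 [] [107 106 108 106 107 107 101 105 105 104 104 105 104 102 101] [105 106 103 104 101  85  96  99 102 104 102 105 105 105]
216 [] [107 106 109 107 104 103 101 110 117 111 115 113 113 113 112] [112 111 113 115 109  88 105 107 102 106 104 105 106 107]
218 [] [108 107 107 107 105 103 100 100  99  97 101  99 100  99  96] [107 105 106 107 102  96 106 109 104 104 107 105 106 106]
220 [] [107 104 104 105 103 103 104 105 107 106 110 109 109 107 106] [106 105 105 106 105 107 107 106 104 107 107 108 107 106]
[115 115 115 114 114 114 112 113 110 103 110 111 109 103 105 104 104 102
 102 102] [ 98  98  99  99  99 102  96  95 110 119 117 118 122 119 120 118 117 115
 119 122 119 121 120 120]
```

drive_tool([
  [2.0, 0, 3.0, 0],
  [2.0, 0, 3.0, 0],
  [1.33, 0, 3.0, 0],
  [0, 0, 3.0, 0],
  [0, 0, 3.0, 0],
  [0, 0, 1.5, 0],
  [0, 0, 0.6, 0],
  [0, 0, 0, 0],
  [0, 0, 0, 0],
  [0, 0, 0, 0],
])

```text
clock: 24.83
eef_pos: [484.8, -227.8, 48.7]
tcp_rot: [3.141, -0.001, 0.405]
contact_force: [-0.6, 0.0, -0.2]
opening: 1.003
```

```bash
python3 - <<'E'
from rig import r
from h import *
s=r.sense(); y=.4047; T=np.array([[np.cos(y),np.sin(y)],[np.sin(y),-np.cos(y)]]); print(s['eef_pos'],T@s['eef_pos'][:2],s['contact_force'])
E
```

```text
[ 484.75309237 -227.78682939   48.69988118] [355.90553745 400.25447983] [-0.59350816  0.01189819 -0.23346267]
```

drive_tool([
  [-0.05, -0.08, 0.65, 0],
  [0, 0, 0, 0],
  [0, 0, 0, 0],
  [0, 0, 0, 0],
])

```text
clock: 25.17
eef_pos: [483.4, -227.2, 41.9]
tcp_rot: [3.141, -0.0, 0.405]
contact_force: [0.4, -0.5, 0.4]
opening: 0.996
```

drive_tool([
  [0, 0, 0, 0],
  [0, 0, 0, 0],
  [0, 0, 0, 0],
  [0, 0, 0, 0],
  [0, 0, 0, 0],
  [0, 0, 0, 0],
], jaw=1, force=30)

```text
clock: 25.67
eef_pos: [483.5, -227.2, 42.0]
tcp_rot: [3.141, -0.0, 0.405]
contact_force: [-2.1, 0.6, 6.3]
opening: 0.711
```

```bash
python3 m.py w14; python3 - <<'E'
from rig import r
from h import *
s=r.sense(); y=.4047; T=np.array([[np.cos(y),np.sin(y)],[np.sin(y),-np.cos(y)]]); print(T@s['eef_pos'][:2])
E
```

```text
[ 483.49 -227.2    42.03] 0.4047898214334129 [-2.11  0.6   6.3 ] 0.7112367626185457
n in tool [-0. -0.  1.] tilt 0.18459771453141538 top z at tcp -4.788327443520849
[354.96975742 399.22844703]
```

drive_tool([
  [0, 0, -0.25, 0],
  [0, 0, -0.25, 0],
  [-0.25, -0.06, 0, 0],
  [-0.26, -0.06, 0, 0],
  [0, 0, 0, 0],
  [0, 0, 0, 0],
  [0, 0, 0, 0],
])

```text
clock: 26.3
eef_pos: [478.0, -228.0, 46.4]
tcp_rot: [-3.141, 0.0, 0.405]
contact_force: [0.8, -0.2, -1.6]
opening: 0.713
```

```bash
python3 m.py w15; python3 - <<'E'
from rig import r
from h import *
s=r.sense(); y=.4047; T=np.array([[np.cos(y),np.sin(y)],[np.sin(y),-np.cos(y)]]); print(T@s['eef_pos'][:2])
E
```

```text
[ 478.02 -227.97   46.38] 0.4046489960971804 [ 0.77 -0.23 -1.56] 0.7127707706130859
n in tool [-0. -0.  1.] tilt 0.13604816956233876 top z at tcp -4.840558878855476
[349.69976661 397.81802341]
```

drive_tool([
  [0.02, 0.02, 0.2, 0],
  [0, 0, 0.15, 0],
  [0, 0, 0.1, 0],
  [0, 0, 0, 0],
  [0, 0, 0, 0],
])

```text
clock: 26.77
eef_pos: [478.4, -228.0, 42.1]
tcp_rot: [-3.142, 0.0, 0.405]
contact_force: [-0.9, 0.5, 3.2]
opening: 0.716
```

drive_tool([
  [0, 0, 0, 0],
  [0, 0, 0, 0],
  [0, 0, 0, 0],
  [0, 0, 0, 0],
], jaw=0.2)

```text
clock: 27.1
eef_pos: [478.4, -228.1, 41.9]
tcp_rot: [-3.142, 0.0, 0.405]
contact_force: [-0.3, 0.3, 0.5]
opening: 0.798
```

drive_tool([
  [0, 0, -1.0, 0],
  [0, 0, -2.5, 0],
  [0, 0, -3, 0],
  [-2, 0, -3.5, 0],
  [-2, 0, -3.5, 0],
  [-2, 0, -3.5, 0],
  [0, 0, 0, 0],
  [0, 0, 0, 0],
  [0, 0, 0, 0],
], jaw=0)

```text
clock: 27.85
eef_pos: [423.2, -251.7, 212.3]
tcp_rot: [3.141, -0.001, 0.404]
contact_force: [-0.4, -1.0, -0.4]
opening: 0.996
```

```bash
python3 - <<'E'
from rig import r,cams,job
from h import *
p=cams.camera_params("wrist"); im,d=cams.grab_frame("wrist"); im=im[:,:,::-1].copy(); np.save("pics/w16.npy",d); np.savez("pics/w16_p.npz",**p); cv2.imwrite("pics/w16.png",im)
a=cv2.resize(im[20:260,220:420],None,fx=2.1,fy=2.1,interpolation=cv2.INTER_CUBIC)
t=cams.grab_frame("top")[0][:,:,::-1].copy(); cv2.imwrite("pics/top2.png",t)
b=cv2.resize(t[130:380,90:470],(380,250)); o=np.zeros((600,800,3),np.uint8); o[:a.shape[0],:a.shape[1]]=a; o[:250,420:800]=b; cv2.imwrite("pics/fin.png",o)
s=r.sense();print(s['eef_pos'],s['tcp_rot'][2],pts(d,p)[130,300:340:10,2])
for n in ("top0","top2"):
    h=cv2.cvtColor(cv2.imread(f"pics/{n}.png"),cv2.COLOR_BGR2HSV); print(n,h[225:292,392:452].shape)
E
```

```text
[ 422.97033505 -251.16924294  211.00690466] 0.40508050577893173 [36.4917325  36.0282889  37.64507608 39.59200291]
top0 (67, 60, 3)
top2 (67, 60, 3)
```

View pics/fin.png

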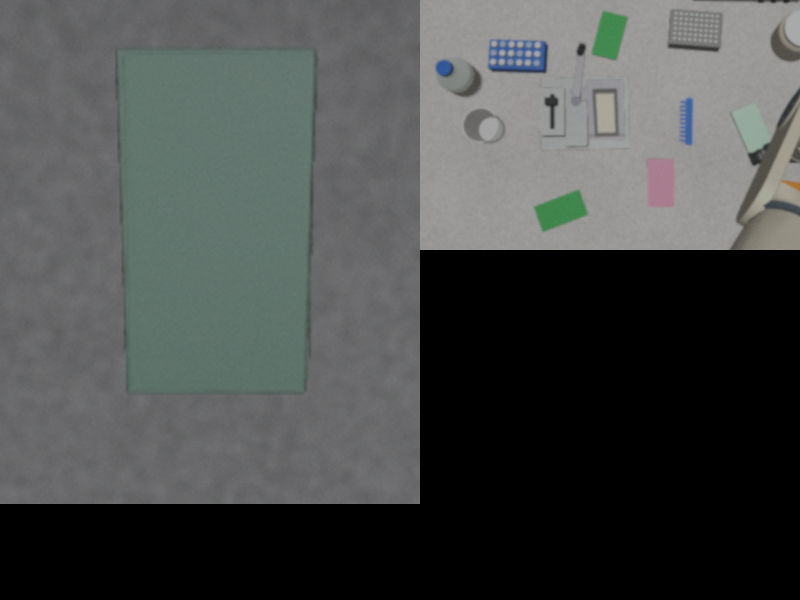

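The final view shows the plate covering the pile with no ledge and symmetric sides, the bar open, and the tray on its stand. I'll do one numeric check, then hand in.

```bash
python3 - <<'E'
from rig import job,r
from h import *
p=dict(np.load("pics/w16_p.npz")); y=.4047; T=np.array([[np.cos(y),np.sin(y)],[np.sin(y),-np.cos(y)]])
Q=np.array([T@on_z(220+(a+.5)/2.1-.5,20+(b+.5)/2.1-.5,36,p)[:2] for a,b in [(117,49),(316,49),(305,392),(127,392)]]); d=Q.mean(0)-T@[479.1,-228.8]; print(Q,d)
if np.hypot(*d)<3: print(job.sign_off())
E
```

```text
[[405.36377167 367.21314106]
 [405.27246702 428.87733915]
 [296.13993391 428.71327191]
 [296.2650277  366.70536592]] [ 0.45013022 -1.08266196]
the job is handed in; nothing more can be done
None
```

I finished the job and handed it in at about 28 s of the 67 s allowed. The glass plate lies flat on the pile, the bar is fully open, and the tray is still on its stand.

- **Bar:** it gave about 6 mm at the handle, then the force jumped to 12 N, so it was locked. I slid the lock knob to the far end, and the bar then swung freely at about 1 N. I pushed it against its stop, and the force there reached 35 N. I had let it build further than needed.
- **Plate:** I lifted it off the tray, lowered its low edge onto the pile and pivoted it nearly flat.
- **Fingertip contact:** while pivoting it, the fingertips touched the pile's edges, with 31 N on the tool. I backed off and opened the jaws with the plate at about 3° tilt, so its far end settled a few millimetres onto the pile. I then gripped it again higher up, lifted it about 4 mm, shifted it 5 mm into line, set it down and let go.

**Last checks:**
- The plate measured flat, with its tilt under 0.2° just before I set it down.
- Its centre is 0.5 mm lengthwise and 1.1 mm sideways from where the pile was first measured, and it is square to the pile. After the fingertips touched it, the pile itself measured about 0.9 mm to that same side. I can't tell whether that is a small shift or measurement error.
- In the final top picture the bar is open, the tray is on its stand, and the other things in view look undisturbed. The arm hid part of that view, including the orange look-alike and the spare tray.
- The gripper was clear of everything.

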